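# Lay out the tack-welding kit tray in order of use

### The arm

A 6-joint arm with a two-finger parallel gripper is mounted at the origin on a cart in front of the work surface, level with it; the furniture and walls round the work are solid. World frame = base frame: x ahead of the robot, y to its left, z up, the work surface at z = 0. Lengths are in m, angles in degrees, forces in N, time in s.
With the tool pointing down it reaches from about 0.25 to 0.8 m from the base axis. Payload 8.5 kg.
Tool frame: the origin (TCP) lies midway between the tips of the shut fingers; the grasp point (between the pads) lies 19 mm behind it; z points along the fingers, y is the line along which they close (so a half turn about z gives the same grasp; the last joint's range is limited). The gripper opens to 85 mm and grips with 20 to 120 N. Pads are 22 mm wide; open, the fingers measure 114 mm over their backs; the gripper's body (76 mm by 85 mm) begins 54 mm behind the grasp point. The pads swing forward as they close: fully open they stand 13 mm farther back than shut.
Start: joints at [-66.177, 13.648, -0.773, 75.585, 0, 90], TCP at [0.212, -0.48, 0.208] pointing down, gripper open.
Joint ranges: [-152.45, 152.45], [-59.26, 108.67], [-65.41, 83.53], [-104.44, 129.93], [-82.83, 76.93], [-180, 180]. Speed limits (degrees/s): [127.2, 127.2, 159.86, 180, 180, 180].

### API

Orientations are given as [roll, pitch, yaw] about the fixed x, y, z axes, in that order (R = Rz(yaw) Ry(pitch) Rx(roll)).
In Python, from bench import * gives the robot as it stands.
- The arm moves only by the tool move_arm, never from a script. Its argument "deltas" is text: rows parted by semicolons, each of 7 numbers parted by spaces: the shift along the world's x, y, z in m, then the turn, a rotation vector about the world's x, y, z in rad, then the finger opening in m, from 0 to 0.0854. A call has 1 to 5 rows; each row shifts and turns the commanded pose from where the row before left it; what a row does not reach is not made up. A row lasts 1/8 s, in which the tool goes at most 62.5 mm and 10.7 degrees, less where a joint would pass 70% of its speed; a pose out of reach is approached as far as the arm can. A call with a gripper value outside its range is refused whole. The fingers move at their own pace and stop on an object; "force" is the grip in N (left out, the last holds). Time passes only in rows, so rows that do not move let the fingers close. It gives the time, the measured TCP pose, the force, the opening and the grip force at its end, in the units of the state.
- read_state(): the state, without advancing time (a new reading comes with each control period).
- grab_frame(name): name is "scene" or "top" or "wrist"; returns the picture (420x560x3 uint8, red, green, blue); there is no depth.
- camera_model(name): a dict with "fx", "fy", "cx", "cy" (pixels), "R" (3x3) and "t" (3): a world point X has camera coordinates R X + t. Camera axes: x right, y down, z forward; pixel columns grow to the right and rows downward; lengths in m; the calibration is good to about 2 mm. A picture is of the moment at which its call begins: read the wrist's pose just before it. camera_model takes no time and is no camera call; for the wrist camera it gives the pose at the moment of the call.
- job_done(): hands the job in; it is judged then, once.
The state is a dict: "time": time; "q": joint angles; "dq": joint speeds; "tau": joint torques, N m; "tcp_pos": TCP position; "tcp_rot": TCP orientation; "contact_force": force on the tool from outside, world axes, zero at the start; "wrist_torque": the same for the moment, N m; "width": finger opening in m; "grip_force": force on a finger pad.
Only numpy, scipy, OpenCV 4.12 (cv2) and the standard library are available. Lean on these libraries where they do the work, as an engineer would, in place of code of your own. Each camera call takes 0.05 s, during which the arm holds its last target. There are 200 camera calls.

### The job

Finish the kit tray in the order of use, counting from its one-dot end nearest you: lay the try square that lies left of the tray in the first bay with its wooden stock flush along the tray's right-hand rim and the blade across the tray towards the left rim, and lay the red welding magnet flat in the middle of the second (two-dot) bay, its length across the tray. The blue side cutters already lie in the third bay; leave them there, and do not disturb the cup or the orange pliers at the bench's front edge.

Things in the scene. Friction and masses are not known exactly. Their poses are not given: they have to be found in the camera images.
- kit_tray: Shallow tray fixed to the bench, grey cloth floor, pale wooden rims and two cross ribs; 290 mm long (x, away from the robot), 178 wide (y, to its left), 10 high. Origin: centre of the underside, on the bench. Floor 4 mm up; rims (6 thick) and ribs (5 thick) stand 6 above it. Inner faces of the right and left long rims: y = -83, +83 mm. White dots beside the left rim number the bays.
- bay1 (a point): Middle of the floor of the first bay (one dot, nearest the robot): 124 mm along the tray, 166 mm across; at tray x = -77 mm.
- bay2 (a point): Middle of the floor of the second bay (two dots): 70 mm along the tray, 166 mm across; at tray x = +25 mm.
- bay3 (a point): Middle of the floor of the third, far bay (three dots): 74 mm along the tray, 166 mm across; at tray x = +102 mm.
- try_square: Loose try square, about 0.16 kg, 100 (x) x 154 (y) mm, wooden stock and thin steel blade. Origin: centre of that outline, on the underside; z up. Centre of mass x = 6, y = 55 mm; it leans 3 degrees, blade tip touching down. Blade 22 mm wide, 2 thick, 7 to 9 above the underside, x = 26 to 48, from the stock to y = -77. It starts left of the tray, stock towards the tray.
- stock (a point): Centre of the square's stock (square's x = 0, y = +67 mm, 8 mm above the underside). The stock is 100 (x) x 20 (y) x 16 mm high and can be pinched from above across its 20 mm.
- stock_end_a (a point): Point on the stock's outer face at its blade end (square's x = +50, y = +77 mm), 8 mm above the underside.
- stock_end_b (a point): Point on the stock's outer face at the other end (square's x = -50, y = +77 mm), 8 mm above the underside.
- blade_tip (a point): End of the square's blade (square's x = +37, y = -77 mm), 8 mm above the underside.
- weld_magnet: Loose red welding magnet (attracts nothing here), 0.17 kg, a flat trapezoid 16 mm thick with three pale discs on top: long face 79 mm at x = -17.5 mm, parallel short face 24 mm at x = +17.5 mm, so 35 mm wide; pinch it across these two faces at y = 0. Origin: centre of the underside; z up, y along its length. At the start it lies on the bench between the tray and the robot.
- side_cutters: Loose blue-handled side cutters, 125 x 55 x 15 mm, already lying across the tray in the third bay. Origin: centre of the underside; x along the tool.
- plastic_cup: Bystander: loose pale grey plastic cup, 80 mm wide, 92 mm high, standing to the left; origin at the centre of its foot.
- combi_pliers: Bystander: loose orange-handled pliers, 171 x 55 x 15 mm, lying near the bench's front edge, right of the magnet; origin at the centre of the underside, x along the tool.
Not all that is in view belongs to the job. Of the things shaped like the weld_magnet, the red one is meant.

How it is judged (in metres and radians):
At the end, for the whole second after the job is handed in: Square flat in bay 1, both ends of the stock's outer face within 4 mm of the right rim; magnet flat in bay 2, within 22 mm (along) and 50 mm (across) of its middle and 26 degrees of square to the tray; cutters within 17 mm (along) and 30 mm (across) of bay 3's middle; square and magnet at rest (y of each of stock_end_a, stock_end_b in the frame of kit_tray below -0.079 m and x of stock_end_a in the frame of kit_tray between -0.142 and -0.012 m and z of stock_end_a in the frame of kit_tray between 0.008 and 0.017 m and x of stock_end_b in the frame of kit_tray between -0.142 and -0.012 m and z of stock_end_b in the frame of kit_tray between 0.008 and 0.017 m and z of blade_tip in the frame of kit_tray below 0.017 m and x of weld_magnet in the frame of kit_tray between 0.003 and 0.047 m and y of weld_magnet in the frame of kit_tray between -0.05 and 0.05 m and z of weld_magnet in the frame of kit_tray between 0.001 and 0.0075 m and angle between weld_magnet's own z axis and vertical below 0.08 rad and angle between the y axis of weld_magnet and the y axis of kit_tray, either way round below 0.45 rad and x of side_cutters in the frame of kit_tray between 0.085 and 0.119 m and y of side_cutters in the frame of kit_tray between -0.03 and 0.03 m and z of side_cutters in the frame of kit_tray below 0.008 m and linear speed of each of try_square, weld_magnet below 0.02 m/s and angular speed of each of try_square, weld_magnet below 0.2 rad/s); the robot touches nothing.
It fails at once if the cup or the orange pliers are shifted by more than 20 mm or the cup tipped (distance of any of plastic_cup, combi_pliers from where it was at the start of the episode above 0.02 m or angle between plastic_cup's own z axis and vertical above 0.4 rad).
It also fails if it takes over 67 s, if anything falls off the work surface, if the arm or the gripper's body presses on something with over 40 N, if the wrist force passes 120 N, or if a joint passes its speed limit or range.

## Working session

There is one attempt and no reset: what is moved stays moved. The work goes in short steps, Python scripts to look and compute and a tool call to move; the robot and the scene stay as the last step left them, time stands still between calls to the robot, and variables do not carry over. Pictures are saved under pics/ and viewed, at most 10 in all, crops included, and the job is handed in when it is done.

Besides the shell and the picture viewer there is one more tool, called after ">>>" by a JSON object that holds its "fn" and its "kwargs", one argument or row to a line. move_arm: Moves the arm, as the interface text tells. Its arguments: {"type":"object","properties":{"deltas":{"type":"string"},"force":{"type":"number"}},"required":["deltas"]}

```bash
mkdir -p pics; ls; python3 - <<'E'
from bench import *
import cv2
for n in ("top","scene"):
    cv2.imwrite(f"pics/{n}0.png",cv2.resize(grab_frame(n)[:,:,::-1],(800,600),interpolation=cv2.INTER_CUBIC))
    print(n,camera_model(n))
s=read_state();print(s)
E
```

```text
pics
top {'fx': 518.8555814585887, 'fy': 518.8555814585887, 'cx': 269.67383770984526, 'cy': 208.15048131908546, 'R': array([[-0.04053821, -0.99917006,  0.00397981],
       [-0.97620905,  0.03875689, -0.21333964],
       [ 0.21300833, -0.01253353, -0.97696999]]), 't': array([0.29542624, 0.56354583, 1.23188879])}
scene {'fx': 382.0481923015901, 'fy': 382.0481923015901, 'cx': 274.85170320839046, 'cy': 207.40225381804683, 'R': array([[-0.72677599, -0.68675645,  0.01273708],
       [-0.50027313,  0.51653716, -0.6949217 ],
       [ 0.47066279, -0.51142442, -0.7189726 ]]), 't': array([0.59250492, 0.17115083, 0.98333226])}
{'time': 0.1, 'q': array([-6.61774755e+01,  1.36810030e+01, -8.11899751e-01,  7.55845072e+01,
        5.74535361e-04,  8.99997854e+01]), 'dq': array([-0.04871689, -0.16237086,  0.076106  ,  0.04942323, -0.03194422,
       -0.01222152]), 'tau': array([ 7.33114593e-04, -5.39719677e+01,  3.46996987e+01,  1.34589311e-02,
        6.72788929e-05, -2.34518943e-06]), 'tcp_pos': array([ 0.21189057, -0.47990099,  0.20791149]), 'tcp_rot': array([-1.79922590e+02, -5.74824728e-04,  2.38227383e+01]), 'contact_force': array([-0.74018206,  0.41293411,  0.63400747]), 'wrist_torque': array([ 0.05979407, -0.02812906, -0.00509097]), 'grip_force': 0.0, 'width': 0.08533065128177818}
```

View pics/top0.png

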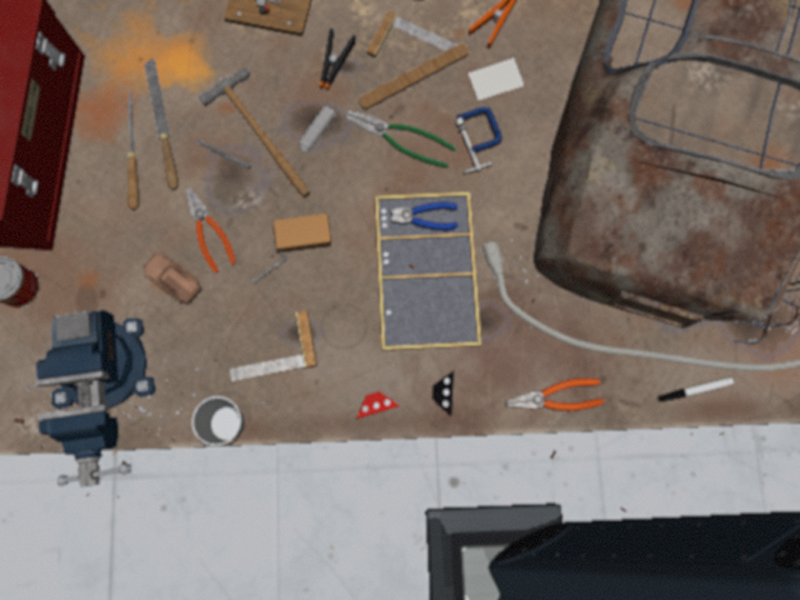

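View pics/scene0.png

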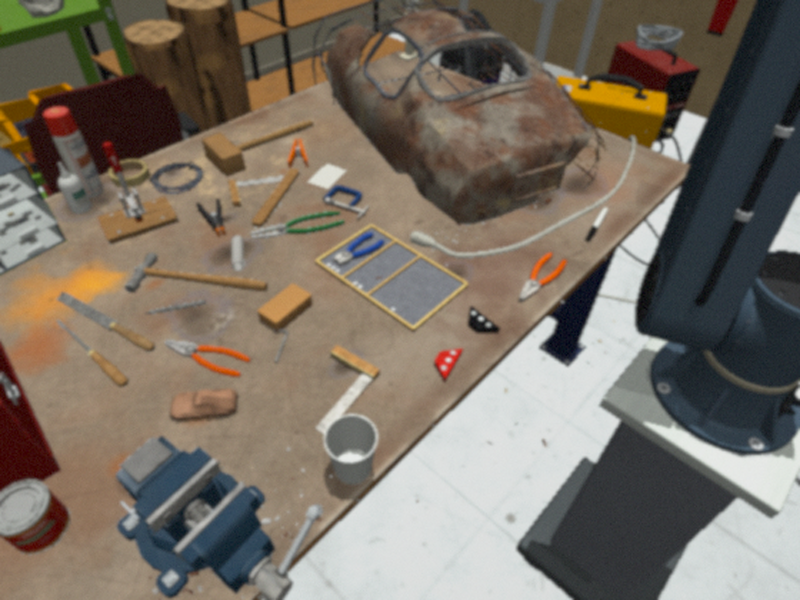

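The top view shows the tray at about x 378–480, y 193–348, with the one-dot bay nearest. The square's stock is at (305,338) with its blade tip at (232,374). The red magnet is at (377,405), the cup at (217,420) and the pliers at (560,395). I'll zoom in for exact pixels.

```bash
cat > h.py <<'E'
from bench import *
import numpy as np, cv2
def crop(name,u0,v0,w,h,k,fn):
    im=grab_frame(name)[:,:,::-1]
    cv2.imwrite("pics/"+fn,cv2.resize(im[v0:v0+h,u0:u0+w],None,fx=k,fy=k,interpolation=cv2.INTER_CUBIC)); return im
def ray(c,uv,z):   # pixel -> world point at height z
    R,t=c["R"],c["t"]; d=R.T@np.array([(uv[0]-c["cx"])/c["fx"],(uv[1]-c["cy"])/c["fy"],1]); o=-R.T@t
    return o+d*(z-o[2])/d[2]
def proj(c,X):
    p=c["R"]@np.asarray(X)+c["t"]; return np.array([c["fx"]*p[0]/p[2]+c["cx"],c["fy"]*p[1]/p[2]+c["cy"]])
E
python3 - <<'E'
from h import *
im=crop("top",160,132,180,165,3.6,"c1.png")
c=camera_model("top")
hsv=cv2.cvtColor(im,cv2.COLOR_BGR2HSV)
m=((hsv[...,0]<8)|(hsv[...,0]>172))&(hsv[...,1]>170)&(hsv[...,2]>110)
m=m.astype(np.uint8); m[:260]=0; m[:,:240]=0; m[300:]=0; m[:,290:]=0
m=cv2.morphologyEx(m,cv2.MORPH_CLOSE,np.ones((5,5)))
cs,_=cv2.findContours(m,0,2); k=max(cs,key=cv2.contourArea)
print(cv2.contourArea(k)); h=np.array([ray(c,p[0],.016)[:2] for p in k])
print(cv2.minAreaRect(h.astype(np.float32)), np.round(cv2.minEnclosingTriangle(h.astype(np.float32))[1].reshape(-1,2) if len(h) else 0,3))
for uv in [(384,195),(468,195),(480,345),(384,348)]: print(ray(c,np.array(uv)*.7,.01))
E
```

```text
190.5
((0.3969968557357788, 0.29766619205474854), (0.03162042424082756, 0.06776587665081024), 14.64774227142334) [[0.425 0.304]
 [0.391 0.258]
 [0.372 0.333]]
[0.78162747 0.26633432 0.01      ]
[0.77548992 0.10939118 0.01      ]
[0.49202972 0.10615514 0.01      ]
[0.49348217 0.27792122 0.01      ]
```

View pics/c1.png

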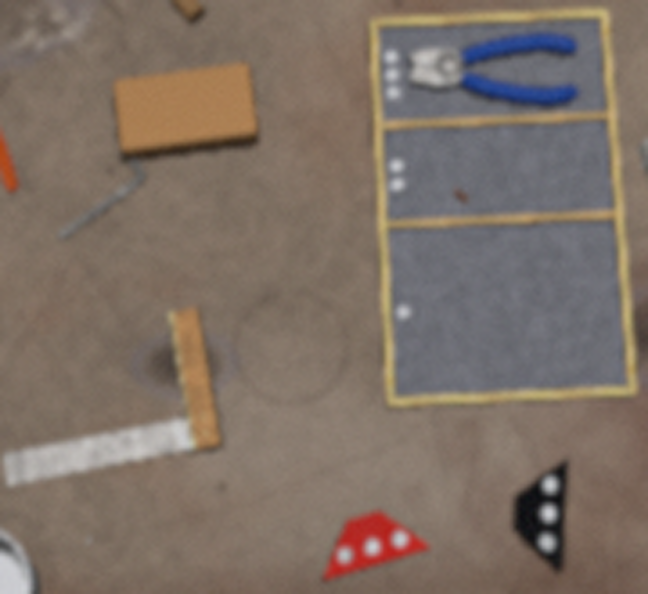

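Crop pixels:
- **Tray corners:** (371,19), (608,10), (637,393), (389,405).
- **Stock:** (170,311), (196,307), (219,443), (193,447), with the blade tip at about (6,471).
- **Magnet:** (323,580), (429,549), (380,511), (349,521).

Next I fit the poses to these.

```bash
cat >> h.py <<'E'
from scipy.optimize import least_squares
def fit(c,model,uv,x0):
    "planar pose x,y,yaw from model points (with z) and pixels"
    M=np.asarray(model,float); uv=np.asarray(uv,float)
    def W(p): 
        a=p[2]; return np.c_[p[0]+np.cos(a)*M[:,0]-np.sin(a)*M[:,1],p[1]+np.sin(a)*M[:,0]+np.cos(a)*M[:,1],M[:,2]]
    f=lambda p:(np.array([proj(c,X) for X in W(p)])-uv).ravel()
    r=least_squares(f,x0,x_scale=[.1,.1,1]); return r.x,np.round(f(r.x).reshape(-1,2),1)
E
python3 - <<'E'
from h import *
c=camera_model("top"); g=lambda P:(np.array(P)+.5)/3.6-.5+[160,132]
t,r=fit(c,[[.145,.089,.01],[.145,-.089,.01],[-.145,-.089,.01],[-.145,.089,.01]],g([(371,19),(608,10),(637,393),(389,405)]),[.63,.19,0]);print("tray",t,np.degrees(t[2]),r.tolist())
s,r=fit(c,[[-.05,.057,.018],[-.05,.077,.018],[.05,.077,.016],[.05,.057,.016],[.026,-.077,.002],[.048,-.077,.002]],g([(170,311),(196,307),(219,443),(193,447),(4,455),(9,486)]),[.47,.4,3.1]);print("sq",s,np.degrees(s[2]),r.tolist())
m,r=fit(c,[[-.0175,.0395,.016],[-.0175,-.0395,.016],[.0175,-.012,.016],[.0175,.012,.016]],g([(323,580),(429,549),(380,511),(349,521)]),[.4,.3,0]);print("mag",m,np.degrees(m[2]),r.tolist())
def T(p,x,y): a=p[2];return np.round([p[0]+np.cos(a)*x-np.sin(a)*y,p[1]+np.sin(a)*x+np.cos(a)*y],4)
print("stock",T(s,0,.067),"grasp",T(s,.006,.067),"bay2",T(t,.025,0),"bay1 stock goal (rim flush, x=-.077)",T(t,-.077,-.073),"cup",ray(c,(217*.7,420*.7),.09))
E
```

```text
tray [0.63717543 0.19362566 0.0062615 ] 0.35875743596729553 [[-0.3, -0.2], [0.3, -0.5], [0.3, 0.4], [-0.4, 0.2]]
sq [0.50637394 0.483264   3.29913933] 189.02675950884193 [[-0.4, -0.0], [0.1, -0.4], [0.7, 0.0], [0.1, 0.5], [-0.2, 0.0], [-0.3, -0.1]]
mag [0.39728463 0.29757527 0.2319883 ] 13.291950642980344 [[-0.3, 0.1], [0.8, 0.1], [0.1, 0.0], [-0.6, -0.2]]
stock [0.5169 0.4171] grasp [0.511  0.4162] bay2 [0.6622 0.1938] bay1 stock goal (rim flush, x=-.077) [0.5606 0.1201] cup [0.37354054 0.55724487 0.09      ]
```

Each fit leaves residuals under 1 px, and the sizes agree. I'll start the move to the magnet, which needs tool yaw of about 103°.

>>> {"fn": "move_arm", "kwargs": {
  "deltas": "0.03 0.04 0 0 0 0.17 0.085; 0.03 0.05 0 0 0 0.17 0.085; 0.03 0.05 0 0 0 0.17 0.085; 0.02 0.05 0 0 0 0.17 0.085; 0.01 0.05 0 0 0 0.17 0.085",
  "force": 60
}}

```text
time: 0.78
tcp_pos: [0.3327, -0.2386, 0.2083]
tcp_rot: [-180.0, -0.0, 72.9]
contact_force: [-0.4, -0.4, 0.8]
width: 0.0848
grip_force: 0.0
```

>>> {"fn": "move_arm", "kwargs": {
  "deltas": "0.01 0.05 0 0 0 0.17 0.085; 0.01 0.05 0 0 0 0.17 0.085; 0.01 0.05 0 0 0 0.17 0.085; 0 0.05 0 0 0 0 0.085; 0 0.05 0 0 0 0 0.085"
}}

```text
time: 1.4
tcp_pos: [0.3618, 0.0114, 0.2084]
tcp_rot: [180.0, -0.0, 101.7]
contact_force: [0.5, -0.7, -0.2]
width: 0.0851
grip_force: 0.0
```

>>> {"fn": "move_arm", "kwargs": {
  "deltas": "0.01 0.05 0 0 0 0 0.085; 0.01 0.05 0 0 0 0 0.085; 0.01 0.05 0 0 0 0 0.085; 0 0.05 0 0 0 0 0.085; 0 0 0 0 0 0 0.085"
}}

```text
time: 2.02
tcp_pos: [0.3918, 0.2125, 0.2079]
tcp_rot: [-180.0, -0.0, 102.0]
contact_force: [0.2, -1.1, -0.6]
width: 0.0846
grip_force: 0.0
```

```bash
python3 -c "
from h import *
s=read_state(); print(s['time'],s['tcp_pos'],s['tcp_rot'],s['q'],s['contact_force'])
crop('wrist',0,0,560,420,1,'w1.png');c=camera_model('wrist');print(c)"
```

```text
2.025 [0.39178449 0.21251159 0.20793068] [-1.79954481e+02 -1.44278607e-02  1.01987749e+02] [ 2.84564977e+01  5.91114776e+00 -1.05251245e+01  7.36032890e+01
  2.67402009e-02  1.06468734e+02] [ 0.21650047 -1.06568363 -0.55063488]
{'fx': 312.2694154991284, 'fy': 312.2694154991284, 'cx': 275.51344939742097, 'cy': 210.95159380648533, 'R': array([[ 0.97832081,  0.20709185, -0.00116871],
       [ 0.19897242, -0.93836894,  0.28261938],
       [ 0.05743149, -0.27672496, -0.95923142]]), 't': array([-0.42673967,  0.08352736,  0.41465835])}
```

>>> {"fn": "move_arm", "kwargs": {
  "deltas": "0.0055 0.05 -0.02 0 0 0.023 0.085; 0 0.035 -0.03 0 0 0 0.085; 0 0 -0.02 0 0 0 0.085; 0 0 0 0 0 0 0.085"
}}

```text
time: 2.58
tcp_pos: [0.3967, 0.2932, 0.1372]
tcp_rot: [-179.8, 0.1, 103.0]
contact_force: [0.6, -1.1, 0.9]
width: 0.085
grip_force: 0.0
```

```bash
python3 -c "
from h import *
s=read_state(); print(s['time'],s['tcp_pos'],s['tcp_rot'])
c=camera_model('wrist');crop('wrist',0,0,560,420,1.4,'w2.png')
for X in [(-.0175,.0395),(-.0175,-.0395),(.0175,-.012),(.0175,.012)]:
  a=.232;print(1.4*proj(c,[.3973+np.cos(a)*X[0]-np.sin(a)*X[1],.2976+np.sin(a)*X[0]+np.cos(a)*X[1],.016]))"
```

```text
2.575 [0.39666021 0.29321972 0.13723281] [-1.79817702e+02  9.50788688e-02  1.03028397e+02]
[361.22611516 212.15087587]
[363.49277181 326.60436274]
[414.1300431  288.55583366]
[414.64506812 253.80938835]
```

View pics/w2.png

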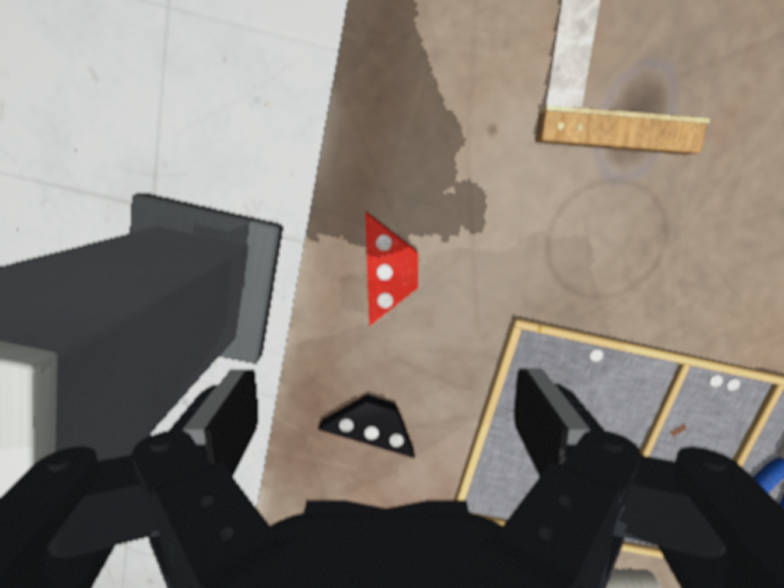

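The wrist view shows the red magnet at (366–418, 212–325), about 4 px right of the prediction, so it sits roughly 2 mm further in x. The fingers straddle it clear of everything else, so I descend and grip.

>>> {"fn": "move_arm", "kwargs": {
  "deltas": "0.0015 0.0045 -0.04 0 0 0.005 0.085; 0 0 -0.05 0 0 0 0.085; 0 0 -0.03 0 0 0 0.085; 0 0 -0.01 0 0 0 0.085; 0 0 0 0 0 0 0.085"
}}

```text
time: 3.25
tcp_pos: [0.3997, 0.2991, 0.0093]
tcp_rot: [180.0, -0.0, 103.3]
contact_force: [-0.3, 0.3, 0.8]
width: 0.0852
grip_force: 0.0
```

>>> {"fn": "move_arm", "kwargs": {
  "deltas": "-0.001 -0.001 -0.003 0 0 0 0.03; 0 0 0 0 0 0 0.03; 0 0 0 0 0 0 0.03; 0 0 0 0 0 0 0.03; 0 0 0 0 0 0 0.03"
}}

```text
time: 3.88
tcp_pos: [0.3981, 0.2984, 0.0056]
tcp_rot: [-180.0, -0.0, 103.4]
contact_force: [-0.0, -0.0, 0.1]
width: 0.0302
grip_force: 0.0
```

```bash
python3 -c "
from h import *
crop('wrist',0,0,560,420,1.4,'w3.png')"
```

```text
(no output)
```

View pics/w3.png

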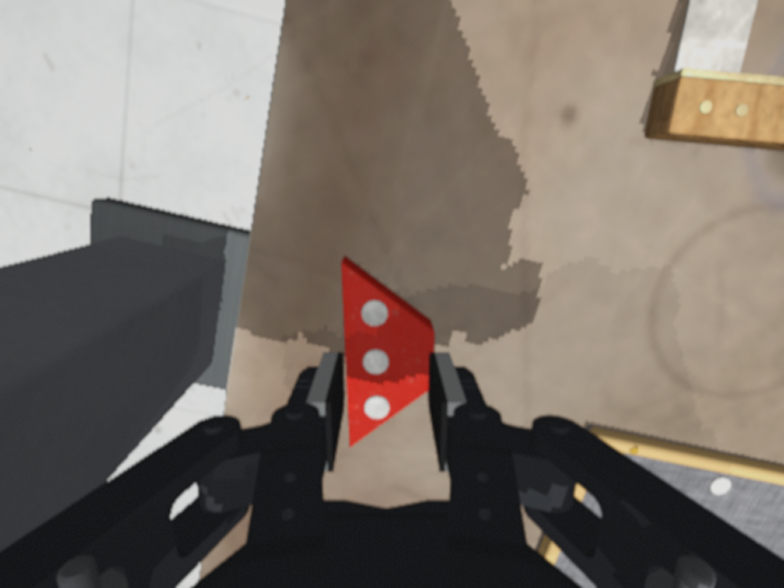

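The pads flank the magnet at (345–435, 258–445), but there is no grip force yet. I'll close further.

>>> {"fn": "move_arm", "kwargs": {
  "deltas": "0 0 0 0 0 0 0.0; 0 0 0 0 0 0 0.0; 0 0 0 0 0 0 0.0"
}}

```text
time: 4.3
tcp_pos: [0.398, 0.2983, 0.0055]
tcp_rot: [-180.0, 0.0, 103.3]
contact_force: [-0.4, -0.7, 0.4]
width: -0.0003
grip_force: 0.0
```

```bash
python3 -c "
from h import *
s=read_state();c=camera_model('wrist');print(1.4*proj(c,s['tcp_pos']),1.4*proj(c,s['tcp_pos']+[0,0,.01]))
crop('wrist',0,0,560,420,1.4,'w4.png')"
```

```text
[385.18547467 349.68601879] [385.15159219 360.03114224]
```

View pics/w4.png

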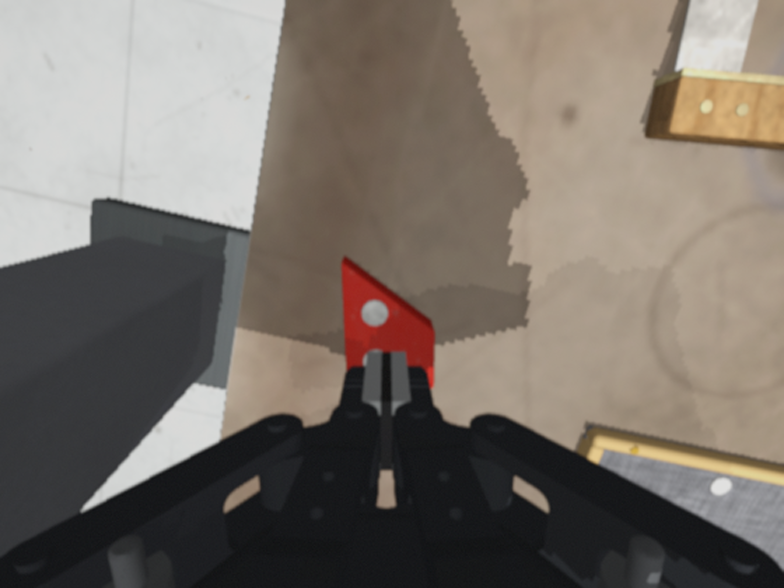

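The fingers shut above the magnet, at (365–410, 352), without touching it. So the tips are higher than the reported TCP suggests. I'll probe gently downwards to find the real tip height.

>>> {"fn": "move_arm", "kwargs": {
  "deltas": "0 0 -0.003 0 0 0 0; 0 0 0 0 0 0 0"
}}

```text
time: 4.6
tcp_pos: [0.3979, 0.2982, 0.0022]
tcp_rot: [-180.0, 0.0, 103.4]
contact_force: [-0.6, 0.2, 0.2]
width: -0.0003
grip_force: 0.0
```

>>> {"fn": "move_arm", "kwargs": {
  "deltas": "0 0 -0.003 0 0 0 0; 0 0 0 0 0 0 0"
}}

```text
time: 4.85
tcp_pos: [0.3979, 0.2982, -0.0008]
tcp_rot: [-180.0, 0.0, 103.3]
contact_force: [0.1, -0.0, -0.3]
width: -0.0007
grip_force: 0.0
```

>>> {"fn": "move_arm", "kwargs": {
  "deltas": "0 0 -0.003 0 0 0 0; 0 0 0 0 0 0 0"
}}

```text
time: 5.1
tcp_pos: [0.3979, 0.2981, -0.0038]
tcp_rot: [-180.0, 0.0, 103.3]
contact_force: [-0.3, -0.6, -0.0]
width: -0.0004
grip_force: 0.0
```

>>> {"fn": "move_arm", "kwargs": {
  "deltas": "0 0 -0.003 0 0 0 0; 0 0 0 0 0 0 0"
}}

```text
time: 5.35
tcp_pos: [0.3979, 0.2982, -0.0068]
tcp_rot: [-180.0, 0.0, 103.4]
contact_force: [0.1, 0.5, -0.4]
width: 0.0002
grip_force: 0.0
```

>>> {"fn": "move_arm", "kwargs": {
  "deltas": "0 0 -0.002 0 0 0 0; 0 0 0 0 0 0 0"
}}

```text
time: 5.6
tcp_pos: [0.398, 0.2983, -0.0086]
tcp_rot: [-180.0, 0.0, 103.4]
contact_force: [0.2, 0.7, -0.2]
width: 0.0001
grip_force: 0.0
```

>>> {"fn": "move_arm", "kwargs": {
  "deltas": "0 0 -0.002 0 0 0 0; 0 0 0 0 0 0 0"
}}

```text
time: 5.85
tcp_pos: [0.3982, 0.2984, -0.0088]
tcp_rot: [179.9, -0.0, 103.4]
contact_force: [-5.5, -4.5, 24.3]
width: -0.0003
grip_force: 12.2
```

>>> {"fn": "move_arm", "kwargs": {
  "deltas": "0 0 -0.002 0 0 0 0; 0 0 0 0 0 0 0"
}}

```text
time: 6.1
tcp_pos: [0.3983, 0.2984, -0.009]
tcp_rot: [179.9, -0.1, 103.3]
contact_force: [-12.4, -8.5, 49.8]
width: -0.0001
grip_force: 25.5
```

The tips touch the magnet's top (16 mm) at a reading of −8.7 mm, so the true tip sits about 25 mm above the reported TCP. I'll correct for this from here on: lift, open, descend to a reading of about −18 mm, and grip.

>>> {"fn": "move_arm", "kwargs": {
  "deltas": "0 0 0.015 0 0 0 0; 0 0 0.015 0 0 0 0.07; 0 0 0 0 0 0 0.07; 0 0 0 0 0 0 0.07; 0 0 0 0 0 0 0.07"
}}

```text
time: 6.72
tcp_pos: [0.3976, 0.298, 0.0168]
tcp_rot: [-179.9, 0.0, 103.4]
contact_force: [-0.1, -0.1, -0.8]
width: 0.0699
grip_force: 0.0
```

>>> {"fn": "move_arm", "kwargs": {
  "deltas": "0 0 -0.015 0 0 0 0.07; 0 0 -0.015 0 0 0 0.07; 0 0 -0.005 0 0 0 0.07; 0 0 0 0 0 0 0.07"
}}

```text
time: 7.22
tcp_pos: [0.3977, 0.298, -0.0179]
tcp_rot: [-179.9, 0.0, 103.3]
contact_force: [0.2, -0.5, 0.6]
width: 0.07
grip_force: 0.0
```

>>> {"fn": "move_arm", "kwargs": {
  "deltas": "0 0 0 0 0 0 0.025; 0 0 0 0 0 0 0.025; 0 0 0 0 0 0 0.025; 0 0 0 0 0 0 0.025; 0 0 0 0 0 0 0.025"
}}

```text
time: 7.85
tcp_pos: [0.3984, 0.2985, -0.0167]
tcp_rot: [179.9, -0.0, 103.3]
contact_force: [-0.8, -1.3, 5.9]
width: 0.0328
grip_force: 59.7
```

>>> {"fn": "move_arm", "kwargs": {
  "deltas": "0 0 0.04 0 0 0 0.025; 0 0 0.04 0 0 0 0.025; 0.05 -0.02 0 0 0 -0.1 0.025; 0.055 -0.022 0 0 0 -0.1 0.025; 0.055 -0.022 0 0 0 -0.027 0.025"
}}

```text
time: 8.48
tcp_pos: [0.5597, 0.2337, 0.0631]
tcp_rot: [180.0, -0.0, 90.3]
contact_force: [0.7, 0.8, -1.1]
width: 0.0329
grip_force: 60.8
```

>>> {"fn": "move_arm", "kwargs": {
  "deltas": "0.055 -0.022 0 0 0 0 0.025; 0.05 -0.018 0 0 0 0 0.025; 0 0 0 0 0 0 0.025; 0 0 0 0 0 0 0.025"
}}

```text
time: 8.98
tcp_pos: [0.6624, 0.194, 0.0619]
tcp_rot: [-179.9, 0.0, 90.3]
contact_force: [0.3, 0.8, -2.0]
width: 0.0329
grip_force: 60.8
```

>>> {"fn": "move_arm", "kwargs": {
  "deltas": "0 0 -0.03 0 0 0 0.025; 0 0 -0.03 0 0 0 0.025; 0 0 -0.01 0 0 0 0.025; 0 0 -0.003 0 0 0 0.025; 0 0 0 0 0 0 0.025"
}}

```text
time: 9.6
tcp_pos: [0.6634, 0.1947, -0.0094]
tcp_rot: [179.9, -0.0, 90.4]
contact_force: [0.1, -0.7, -0.8]
width: 0.033
grip_force: 60.8
```

>>> {"fn": "move_arm", "kwargs": {
  "deltas": "0 0 -0.002 0 0 0 0.025; 0 0 -0.001 0 0 0 0.025; 0 0 0 0 0 0 0.025"
}}

```text
time: 9.98
tcp_pos: [0.6635, 0.1944, -0.0126]
tcp_rot: [179.9, -0.0, 90.3]
contact_force: [-0.1, 0.4, 5.2]
width: 0.0328
grip_force: 61.5
```

The magnet is down on the tray floor (about 5 N). Next I release it, lift, and head for the square, which needs tool yaw 189°.

>>> {"fn": "move_arm", "kwargs": {
  "deltas": "0 0 0 0 0 0 0.045; 0 0 0 0 0 0 0.045; 0 0 0.02 0 0 0 0.045; 0 0 0.03 0 0 0 0.07; 0 0 0.05 0 0 0 0.07"
}}

```text
time: 10.6
tcp_pos: [0.6618, 0.1939, 0.0856]
tcp_rot: [-179.8, 0.1, 90.3]
contact_force: [0.6, -0.2, -0.1]
width: 0.0697
grip_force: 0.0
```

>>> {"fn": "move_arm", "kwargs": {
  "deltas": "-0.02 0.05 0.03 0 0 0.17 0.07; -0.04 0.045 0 0 0 0.18 0.07; -0.04 0.045 0 0 0 0.18 0.07; -0.04 0.045 0 0 0 0.18 0.07; -0.012 0.037 0 0 0 0.18 0.07"
}}

```text
time: 11.22
tcp_pos: [0.5087, 0.4179, 0.1169]
tcp_rot: [-180.0, -0.0, 141.8]
contact_force: [1.1, 0.2, -0.5]
width: 0.0696
grip_force: 0.0
```

>>> {"fn": "move_arm", "kwargs": {
  "deltas": "0 0 0 0 0 0.18 0.07; 0 0 0 0 0 0.18 0.07; 0 0 0 0 0 0.18 0.07; 0 0 0 0 0 0.18 0.07; 0 0 0 0 0 0.1 0.07"
}}

```text
time: 11.85
tcp_pos: [0.511, 0.4162, 0.1163]
tcp_rot: [-180.0, -0.0, -171.4]
contact_force: [0.0, -0.2, -0.3]
width: 0.0701
grip_force: 0.0
```

>>> {"fn": "move_arm", "kwargs": {
  "deltas": "0 0 0 0 0 0 0.07; 0 0 0 0 0 0 0.07"
}}

```text
time: 12.1
tcp_pos: [0.511, 0.4163, 0.1164]
tcp_rot: [-180.0, -0.0, -171.8]
contact_force: [-0.2, -0.2, 0.2]
width: 0.07
grip_force: 0.0
```

```bash
python3 -c "
from h import *
s=read_state(); print(s['time'],s['tcp_pos'],s['tcp_rot'],s['q'])
c=camera_model('wrist');crop('wrist',0,0,560,420,1.4,'w5.png')
a=3.2991
for X in [(-.05,.057,.018),(-.05,.077,.018),(.05,.077,.016),(.05,.057,.016)]:
  print(1.4*proj(c,[.5064+np.cos(a)*X[0]-np.sin(a)*X[1],.4833+np.sin(a)*X[0]+np.cos(a)*X[1],X[2]]))
p=s['tcp_pos'];print('tip',1.4*proj(c,p+[0,0,.025]))"
```

```text
12.1 [0.51104301 0.41626105 0.11642743] [-1.79991457e+02 -1.19192797e-03 -1.71809736e+02] [ 3.91672855e+01  2.90470015e+01  9.24833300e+00  7.02067506e+01
 -6.71131292e-03  3.09770218e+01]
[401.56452837 367.42765242]
[371.34371603 367.80847827]
[367.56333874 214.68001832]
[400.79867298 214.20713309]
tip [384.79455152 376.90186502]
```

View pics/w5.png

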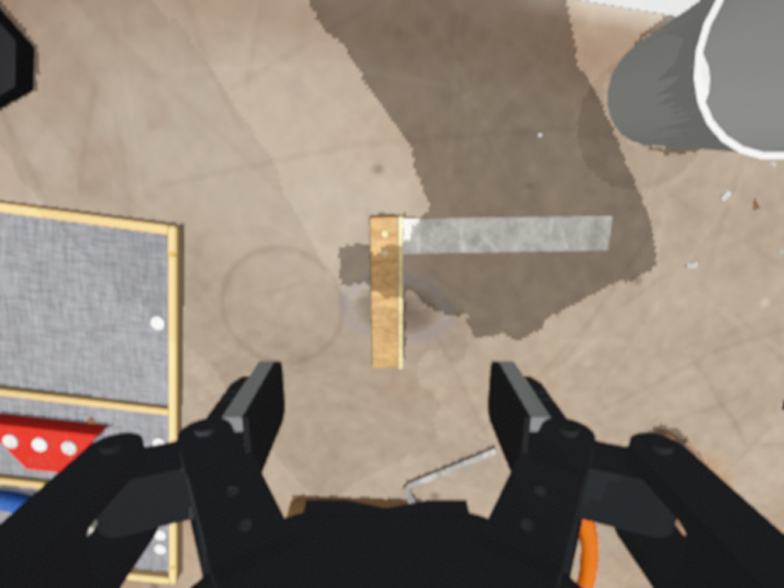

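The wrist view shows the stock at (371–404, 216–368), about 2 px right of the prediction, or 1.5 mm in +y. The magnet is seated in the two-dot bay. I descend on the stock now.

>>> {"fn": "move_arm", "kwargs": {
  "deltas": "0 0.0013 -0.05 0 0 0.008 0.06; 0 0 -0.05 0 0 0 0.06; 0 0 -0.02 0 0 0 0.06; 0 0 -0.008 0 0 0 0.06; 0 0 -0.002 0 0 0 0.06"
}}

```text
time: 12.78
tcp_pos: [0.5113, 0.4178, -0.0133]
tcp_rot: [180.0, 0.0, -171.3]
contact_force: [-0.0, 0.2, 0.4]
width: 0.06
grip_force: 0.0
```

>>> {"fn": "move_arm", "kwargs": {
  "deltas": "0 0 -0.003 0 0 0 0.01; 0 0 0 0 0 0 0.01; 0 0 0 0 0 0 0.01; 0 0 0 0 0 0 0.01; 0 0 0 0 0 0 0.01"
}}

```text
time: 13.4
tcp_pos: [0.5114, 0.4178, -0.0156]
tcp_rot: [180.0, 0.1, -171.2]
contact_force: [-1.1, -0.9, 6.1]
width: 0.0183
grip_force: 59.1
```

>>> {"fn": "move_arm", "kwargs": {
  "deltas": "0 0 0.02 0 0 0 0.01; 0 0 0.05 0 0 0 0.01; 0.01 -0.04 0 0 0 -0.05 0.01; 0.01 -0.05 0 0 0 -0.05 0.01; 0.01 -0.05 0 0 0 -0.047 0.01"
}}

```text
time: 14.02
tcp_pos: [0.5411, 0.2764, 0.0535]
tcp_rot: [-180.0, 0.0, -179.7]
contact_force: [1.1, -0.4, -1.6]
width: 0.0185
grip_force: 59.0
```

>>> {"fn": "move_arm", "kwargs": {
  "deltas": "0.01 -0.05 0 0 0 0 0.01; 0.003 -0.05 0 0 0 0 0.01; 0 -0.04 0 0 0 0 0.01; 0 -0.01 0 0 0 0 0.01; 0 0 0 0 0 0 0.01"
}}

```text
time: 14.65
tcp_pos: [0.5541, 0.1274, 0.0535]
tcp_rot: [180.0, 0.0, -179.7]
contact_force: [0.6, -0.4, -1.3]
width: 0.0179
grip_force: 59.0
```

```bash
python3 -c "
from h import *
s=read_state(); print(s['time'],s['tcp_pos'],s['tcp_rot'],s['width'],s['contact_force'],s['wrist_torque'])
c=camera_model('wrist');crop('wrist',0,0,560,420,1.4,'w6.png')
"
```

```text
14.65 [0.55414721 0.12735978 0.05354733] [ 1.79988841e+02  7.43282762e-03 -1.79708605e+02] 0.017864530564445938 [ 0.6134514  -0.35763571 -1.34470008] [ 0.01873023 -0.05134776 -0.0074591 ]
```

View pics/w6.png

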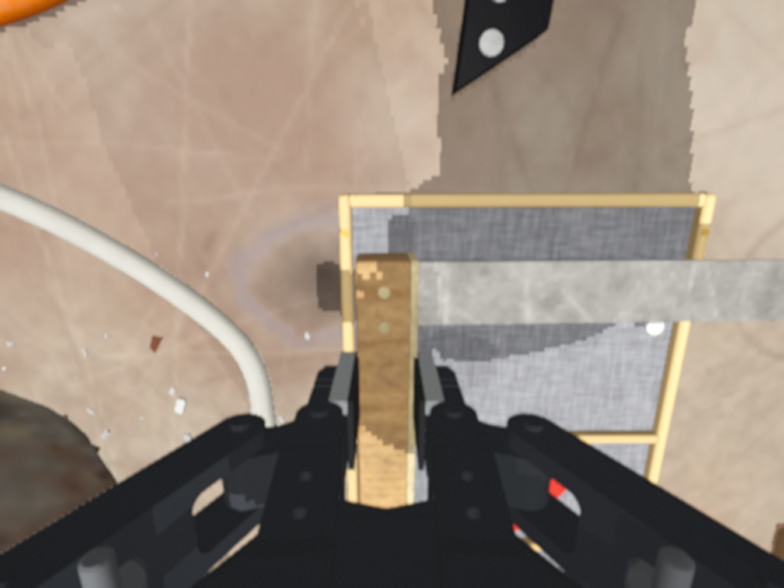

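The square is held level, with its stock at (357–413, 255–505) just inside the right rim and the blade pointing left. I lower it and then slide it to the rim.

>>> {"fn": "move_arm", "kwargs": {
  "deltas": "0 0 -0.03 0 0 0 0.01; 0 0 -0.02 0 0 0 0.01; 0 0 -0.01 0 0 0 0.01; 0 0 -0.004 0 0 0 0.01; 0 0 0 0 0 0 0.01"
}}

```text
time: 15.32
tcp_pos: [0.5543, 0.128, -0.0103]
tcp_rot: [180.0, 0.0, -179.6]
contact_force: [-0.4, -0.3, -0.5]
width: 0.0179
grip_force: 59.0
```

Now I slide it towards the rim in small steps, watching the y force.

>>> {"fn": "move_arm", "kwargs": {
  "deltas": "0 -0.003 0 0 0 0 0.01; 0 -0.001 0 0 0 0 0.01; 0 0 0 0 0 0 0.01"
}}

```text
time: 15.7
tcp_pos: [0.5542, 0.1234, -0.0102]
tcp_rot: [180.0, 0.0, -179.7]
contact_force: [1.1, 0.3, -1.6]
width: 0.0183
grip_force: 59.0
```

>>> {"fn": "move_arm", "kwargs": {
  "deltas": "0 -0.0015 0 0 0 0 0.01; 0 0 0 0 0 0 0.01"
}}

```text
time: 15.95
tcp_pos: [0.554, 0.1219, -0.0105]
tcp_rot: [-180.0, -0.0, -179.7]
contact_force: [0.4, 0.8, -1.9]
width: 0.0179
grip_force: 59.0
```

>>> {"fn": "move_arm", "kwargs": {
  "deltas": "0 -0.0015 0 0 0 0 0.01; 0 0 0 0 0 0 0.01"
}}

```text
time: 16.2
tcp_pos: [0.554, 0.1212, -0.0105]
tcp_rot: [179.9, -0.0, -179.6]
contact_force: [-0.3, 4.8, -2.1]
width: 0.0185
grip_force: 59.1
```

The rim is felt at y = 0.121, as predicted. I lower the last millimetre and release.

>>> {"fn": "move_arm", "kwargs": {
  "deltas": "0 -0.0005 -0.001 0 0 0 0.01; 0 0 -0.0005 0 0 0 0.01; 0 0 0 0 0 0 0.01"
}}

```text
time: 16.58
tcp_pos: [0.5543, 0.1212, -0.0116]
tcp_rot: [179.9, 0.0, -179.6]
contact_force: [0.1, 7.1, 2.3]
width: 0.0181
grip_force: 59.5
```

>>> {"fn": "move_arm", "kwargs": {
  "deltas": "0 0 0 0 0 0 0.022; 0 0 0 0 0 0 0.03; 0 0 0 0 0 0 0.035; 0 0 0.01 0 0 0 0.035; 0 0 0.03 0 0 0 0.035"
}}

```text
time: 17.2
tcp_pos: [0.553, 0.1197, 0.0277]
tcp_rot: [-180.0, -0.2, -179.7]
contact_force: [-0.5, 0.4, 0.1]
width: 0.0347
grip_force: 0.0
```

>>> {"fn": "move_arm", "kwargs": {
  "deltas": "0 0 0.05 0 0 0 0.035; 0 -0.05 0.05 0 0 0 0.035; -0.02 -0.06 0.03 0 0 0 0.035; -0.02 -0.06 0 0 0 0 0.035; -0.02 -0.06 0 0 0 0 0.035"
}}

```text
time: 17.82
tcp_pos: [0.4962, -0.098, 0.1503]
tcp_rot: [-180.0, 0.1, -179.6]
contact_force: [1.2, -0.0, -0.3]
width: 0.0347
grip_force: 0.0
```

>>> {"fn": "move_arm", "kwargs": {
  "deltas": "-0.02 -0.06 0 0 0 0 0.035; -0.02 -0.06 0 0 0 0 0.035; -0.02 -0.06 0 0 0 0 0.035; -0.02 -0.06 0 0 0 0 0.035; -0.02 -0.03 0 0 0 0 0.035"
}}

```text
time: 18.45
tcp_pos: [0.3965, -0.3664, 0.1496]
tcp_rot: [-179.9, 0.0, -179.8]
contact_force: [-1.1, 0.2, -0.3]
width: 0.0354
grip_force: 0.0
```

```bash
python3 -c "
from h import *
s=read_state(); print(s['time'],s['tcp_pos'])
crop('top',255,130,90,75,7.9,'t7.png')
"
```

```text
18.45 [ 0.39654137 -0.3663537   0.1495701 ]
```

View pics/t7.png

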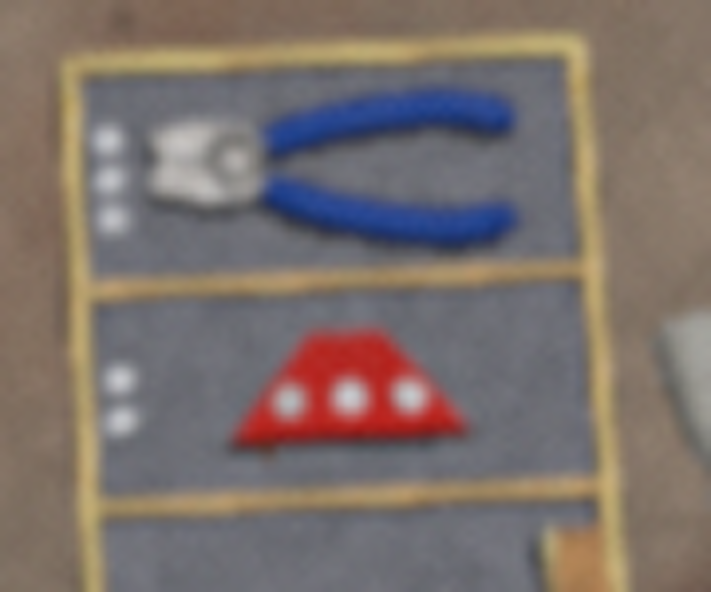

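The magnet lies flat and centred in bay 2 at (350,390), and the cutters are untouched. One last check, of bay 1.

```bash
python3 -c "
from h import *
crop('top',260,184,84,66,9,'t8.png');c=camera_model('top')
def P(x,y,z):
  a=.00626;return np.round(((proj(c,[.63718+np.cos(a)*x-np.sin(a)*y,.19363+np.sin(a)*x+np.cos(a)*y,z])-[260,184])+.5)*9-.5)
# stock top outer/inner edges if flush, both ends; rim inner top; blade tip
for q in [(-.027,-.083,.021),(-.127,-.083,.021),(-.027,-.063,.02),(-.127,-.063,.02),(-.114,.071,.006),(-.027,-.083,.01),(-.127,-.083,.01)]: print(q,P(*q))"
```

```text
(-0.027, -0.083, 0.021) [650. 107.]
(-0.127, -0.083, 0.021) [676. 451.]
(-0.027, -0.063, 0.02) [580. 111.]
(-0.127, -0.063, 0.02) [605. 455.]
(-0.114, 0.071, 0.006) [128. 439.]
(-0.027, -0.083, 0.01) [645. 116.]
(-0.127, -0.083, 0.01) [671. 457.]
```

View pics/t8.png

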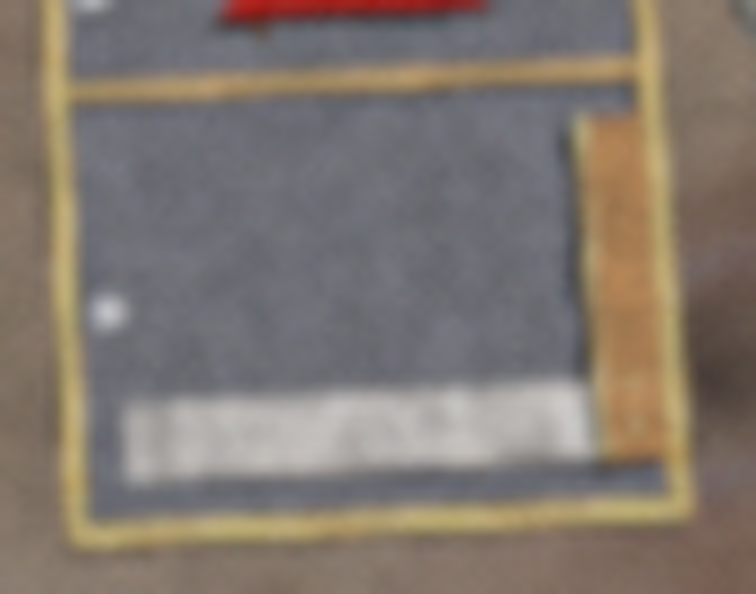

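The stock lies flat against the right rim with no gap at either end: its inner edge at (578–605) is within 2 px of the flush prediction. The blade lies on the floor of bay 1, its tip at (125,440). I'm handing in.

```bash
python3 -c "
from bench import *
print(job_done())"
```

```text
the job is handed in; nothing more can be done
None
```

The job is handed in, with no verdict returned: the square lies in bay 1 with its stock against the right rim, the red magnet flat in the middle of bay 2, and the cutters untouched in bay 3; I didn't go near the cup or the orange pliers.

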